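# Hang the wash basket on the lift stand and raise it three clicks to drain

### The job

Take the wire basket of rinsed vials by its green handle, hang it by its bail on the hook of the lift stand and let go, so that it hangs low in the glass dish without bumping the dish. Then turn the black knob on top of the stand clockwise (seen from above) from its bottom stop to the third click, the orange mark, not on towards the fourth, which lifts the basket clear of the dish to drain. The clicks are too light to carry the load, so finish still gripping the knob and holding it there; leave the two beakers standing where they are.

Things in the scene. Friction and masses are not known exactly. Their poses are not given: they have to be found in the camera images.
- stand: grey lift stand fixed to the bench, 130 x 255 mm, origin at bench level, z up. Offsets in its frame: vertical knob axis x 0, y -75 mm; hook and dish centre x 0, y +75 mm. Its grey head (108 x 90 mm, z 212 to 240 mm) carries the knob; a spring plunger rides the knob's plate at its -y side (top z 252 mm). Five marks before the knob show the stops, that of the third click orange
- hook (a point): top of the 8 mm steel rod in the hook's valley, where the bail's bar comes to rest; axes as the stand's; 128 mm above the bench at the bottom stop. The rod comes from stand -y, its top there 4 mm above this point; its free end points to stand +y and turns up to a tip at y +26 mm, top 16 mm above this point. The rod's underside is 8 mm below it
- carriage: dark steel slider (0.6 kg) with the hook rod, raised by the knob; origin and axes as hook. The knob raises it 12 mm per click (28.6 mm per rad); let go, the loaded hook slips back down past the clicks
- dish: fixed open glass dish on the stand's base below the hook, 110 mm across, 28 mm high; origin at the centre of its underside (12 mm above the bench), rim 40 mm above the bench
- basket: loose wire basket with vials, 64 mm across, 42 mm high, 0.16 to 0.25 kg, origin under its centre. A rigid bail of 8 mm wire stands over it in its x-z plane: uprights at x +-32 mm, a straight 40 mm bar along x, underside 100 mm above the origin. The opening under the bar is 56 mm wide, 58 mm high. A half turn about z makes no difference
- basket_grip (a point): where to grip the basket's green handle, which stands on the middle of the bail's bar: 26 mm along basket x, 14 mm thick along basket y (close the fingers along y), from 106 to 153 mm above the basket's origin; this point is 142 mm above the origin; axes as the basket's. Fingertips 19 mm past it clear the hook's tip
- basket_bar (a point): middle of the underside of the bail's bar, 100 mm above the basket's origin; axes as the basket's
- knob_grip (a point): on the knob's axis at the height to grip, 279 mm above the bench; turns with the knob. The grip is an upright black bar along this point's x, 44 mm long, 14 mm thick along its y (close the fingers along y), from 24 mm below to 16 mm above this point; below it a round skirt 34 mm wide (top 23 mm below) and the notched steel plate, 62 mm wide, top 30 mm below
- knob (a joint): angle of the knob, rad: 0 at the bottom stop (start), growing clockwise seen from above; clicks (plunger in a notch) at 0.419, 0.838, 1.257 (third) and 1.676, end stop at 1.80. With the basket hung, turning takes about 0.4 N m just past each click, falling steadily to about 0.05 N m on reaching the next one, where it jumps up again
- beaker_1: loose glass beaker, 79 mm wide, 90 mm high, right of the stand; origin under its centre; leave alone
- beaker_2: loose small glass beaker, 60 mm wide, 66 mm high, on the far left; origin under its centre; leave alone
There are look-alikes about, which are no part of the job. What is shaped like the basket but brown or purple is not meant.

How it is judged:
By the outcome, as a careful person would: the job done as asked, in the order asked, and still so for the second after the job is handed in, while the arm keeps its last pose, push and grip.
It also fails if it takes over 61 s, if anything falls off the work surface, if the arm or the gripper's body presses on something with over 40 N, if the wrist force passes 120 N, or if a joint passes its speed limit or range.

### The arm

A 6-joint arm with a two-finger parallel gripper is mounted at the origin on a cart in front of the work surface, level with it; the furniture and walls round the work are solid. World frame = base frame: x ahead of the robot, y to its left, z up, the work surface at z = 0. Lengths are in m, angles in rad, forces in N, time in s.
With the tool pointing down it reaches from about 0.3 to 0.775 m from the base axis. Payload 14.6 kg.
Tool frame: the origin (TCP) lies midway between the tips of the shut fingers; the grasp point (between the pads) lies 19 mm behind it; z points along the fingers, y is the line along which they close (so a half turn about z gives the same grasp; the last joint's range is limited). The gripper opens to 94 mm and grips with 3 to 60 N. Pads are 16 mm wide; open, the fingers measure 119 mm over their backs; the gripper's body (75 mm by 177 mm) begins 78 mm behind the grasp point.
Start: joints at [1.179, 0.3, 1.521, -0, 1.321, -0.067], TCP at [0.176, 0.521, 0.205] pointing down, gripper open.
Joint ranges: [-3.03, 3.03], [-0.79, 2.21], [0.23, 2.52], [-1.04, 4.18], [0, 3.07], [-2.55, 2.55]. Speed limits (rad/s): [2.22, 2.22, 2.57, 3.14, 3.14, 3.14].

### API

Orientations are given as a 3x3 rotation matrix whose columns are the frame's x, y, z axes.
In Python, from bench import manip gives the robot as it stands. The module is installed in compiled form; this text tells all that it offers.
- The arm moves only by the shell command python3 -m pendant 'ROWS' [OPENING] [FORCE]. ROWS is JSON, a list of rows, each an object of numbers: "x", "y", "z": the shift along the tool's x, y, z in cm; "ax", "ay", "az": the turn, a rotation vector about the tool's x, y, z in rad. In form: [{"x": .., "y": .., "z": .., "ax": .., "ay": .., "az": ..}, ...]. A call has 1 to 20 rows; each row is the pose to reach, as a shift and turn from the pose commanded when the call began, along the tool's axes at that moment; what a row does not reach only later rows make up. A row lasts 1/12 s, in which the tool goes at most 41.7 mm and 7.16 degrees, less where a joint would pass 70% of its speed; a pose out of reach is approached as far as the arm can. A call with a gripper value outside its range is refused whole. OPENING is the finger opening in cm, from 0 to 9.4, set as the call begins (- or left out, the last holds). The fingers move at their own pace and stop on an object; FORCE is the grip in N (left out, the last holds). Time passes only in rows, so rows that repeat a pose let the fingers close. It gives the time, the measured TCP pose, the force, the opening and the grip force at its end, in the units of the state.
- manip.get_state(): the state, without advancing time (a new reading comes with each control period).
- manip.camera(name): name is "scene" or "top"; returns the picture (384x512x3 uint8, blue, green, red); there is no depth.
- manip.camera_info(name): a dict with "mtx" (3x3 intrinsics, pixels), "world_from_camera" (4x4, takes a point from camera to world coordinates). Camera axes: x right, y up, looking along -z (the intrinsics and any distortion apply to the point x, -y, -z); pixel columns grow to the right and rows downward; lengths in m; the calibration is good to about 2 mm. A picture is of the moment at which its call begins. camera_info takes no time and is no camera call.
- manip.close_job(): hands the job in; it is judged then, once.
The state is a dict: "clock": time; "qpos": joint angles; "qd": joint speeds; "joint_torque": joint torques, N m; "ee_pos": TCP position; "orientation": TCP orientation; "force": force on the tool from outside, world axes, zero at the start; "wrist_torque": the same for the moment, N m; "gripper_width": finger opening in m; "gripper_force": force on a finger pad.
Only numpy, scipy, OpenCV 4.12 (cv2) and the standard library are available. Lean on these libraries where they do the work, as an engineer would, in place of code of your own. Each camera call takes 0.05 s, during which the arm holds its last target. There are 200 camera calls.

## Working session

There is one attempt and no reset: what is moved stays moved. The work goes in short steps, Python scripts to look and compute and a shell command to move; the robot and the scene stay as the last step left them, time stands still between calls to the robot, and variables do not carry over. Pictures are saved under pics/ and viewed, at most 10 in all, crops included, and the job is handed in when it is done.

```bash
mkdir -p pics
python3 - <<'E'
from bench import manip
import cv2, numpy as np
for n in ("scene","top"):
    im=manip.camera(n); cv2.imwrite(f"pics/{n}0.png",im)
    i=manip.camera_info(n); print(n,np.round(i["mtx"],2).tolist(),np.round(i["world_from_camera"],4).tolist(),[k for k in i])
a=np.vstack([cv2.imread("pics/scene0.png"),cv2.imread("pics/top0.png")])
s=manip.get_state(); print(s["clock"],s["ee_pos"],np.round(s["orientation"],3).tolist())
E
```

```text
scene [[402.63, 0.0, 258.2], [0.0, 402.63, 185.27], [0.0, 0.0, 1.0]] [[-0.8914, -0.2579, 0.3726, 1.0737], [0.4527, -0.5411, 0.7087, 1.0494], [0.0188, 0.8005, 0.5991, 1.0545], [0.0, 0.0, 0.0, 1.0]] ['mtx', 'world_from_camera']
top [[357.87, 0.0, 257.36], [0.0, 357.87, 188.94], [0.0, 0.0, 1.0]] [[0.0175, 0.9813, -0.1916, 0.3312], [-0.9997, 0.0201, 0.0118, 0.0329], [0.0154, 0.1914, 0.9814, 1.3593], [0.0, 0.0, 0.0, 1.0]] ['mtx', 'world_from_camera']
0.1 [0.17544341 0.52101543 0.20495273] [[-0.948, 0.319, -0.0], [0.319, 0.948, -0.001], [0.0, -0.001, -1.0]]
```

View pics/scene0.png

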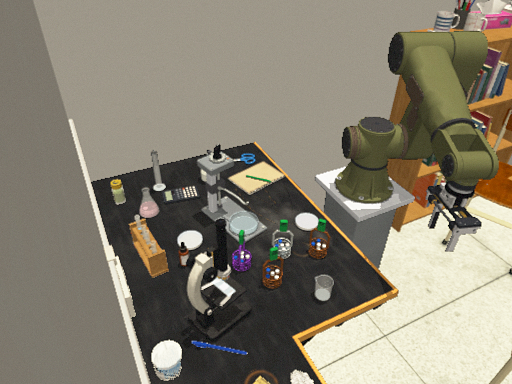

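View pics/top0.png

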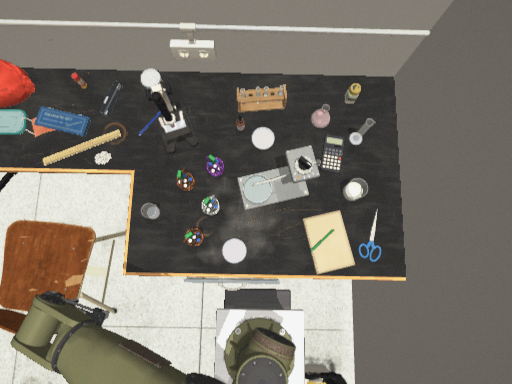

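Baskets in the top picture: purple (215,166), brown (186,181), brown (194,237) and bare steel wire with a green handle (210,205). In the scene picture the steel one is at (283,245). It's the only one that isn't brown or purple, so it's the basket meant. The stand is at about (280,182) in the top picture. I'll confirm with enlarged crops.

Run:
```python
import cv2, numpy as np
t=cv2.imread("pics/top0.png"); s=cv2.imread("pics/scene0.png")
a=cv2.resize(t[140:222,185:325],None,fx=5.7,fy=5.7,interpolation=cv2.INTER_CUBIC)
cv2.imwrite("pics/c_top.png",a)
b=cv2.resize(s[135:275,185:345],None,fx=4.2,fy=4.2,interpolation=cv2.INTER_CUBIC)
cv2.imwrite("pics/c_scene.png",b); print(a.shape,b.shape)
```

```text
(467, 798, 3) (588, 672, 3)
```

View pics/c_top.png

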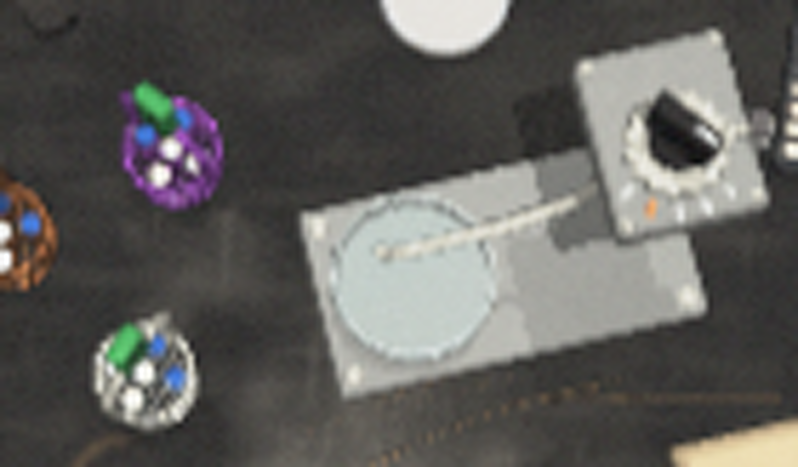

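View pics/c_scene.png

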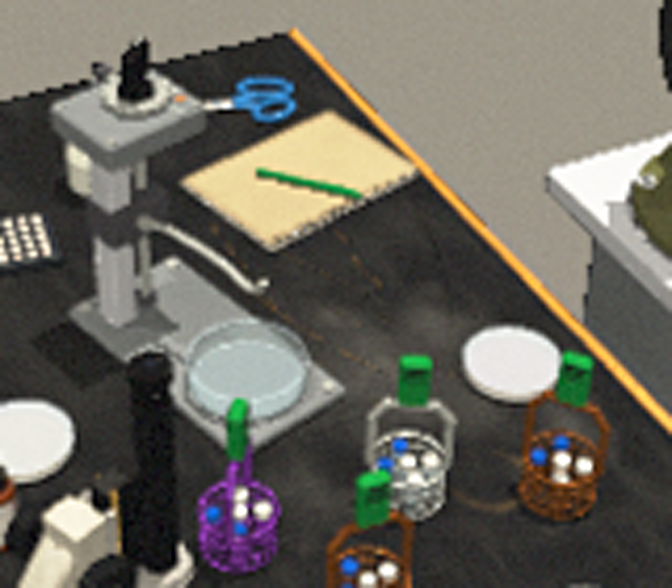

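The crops confirm it: in the top crop the bare steel basket is at (145,375) with its handle at (127,347). In the scene crop it is at (410,440), handle (415,380). The others are purple or brown. The stand's base corners, head corners and hook tip are clear, as is the black knob bar at (685,130) in the top crop. Next I fit the poses.

```bash
cat > h.py <<'E'
from bench import manip
import cv2, numpy as np
from scipy.optimize import minimize, least_squares
CI={n:manip.camera_info(n) for n in("scene","top")}
def proj(n,P):
    T=np.linalg.inv(CI[n]["world_from_camera"]); R=np.diag([1,-1,-1.])@T[:3,:3]; t=np.diag([1,-1,-1.])@T[:3,3]
    return cv2.projectPoints(np.atleast_2d(P).astype(float),cv2.Rodrigues(R)[0],t,CI[n]["mtx"],None)[0][:,0]
def tf(p,L):
    x,y,a=p[:3]; c,s=np.cos(a),np.sin(a); L=np.atleast_2d(L).astype(float)
    return np.c_[x+c*L[:,0]-s*L[:,1],y+s*L[:,0]+c*L[:,1],L[:,2]]
def ray(n,px,z):
    M=np.array(CI[n]["world_from_camera"]); d=np.linalg.inv(CI[n]["mtx"])@[px[0],px[1],1]; d=M[:3,:3]@(d*[1,-1,-1]); o=M[:3,3]
    return o+d*(z-o[2])/d[2]
def box(lx,ly,z0,z1): return np.array([[i*lx/2,j*ly/2,z] for i in(-1,1) for j in(-1,1) for z in(z0,z1)])
def sil(n,P,shape=(384,512)):
    S=4; h=cv2.convexHull(((proj(n,P)+.5)*S*16).astype(np.int32)); m=np.zeros((shape[0]*S,shape[1]*S),np.uint8)
    cv2.fillConvexPoly(m,h,255,shift=4); return cv2.resize(m,shape[::-1],interpolation=cv2.INTER_AREA)/255.
def fitbox(masks,B,p0,dz=None):
    def cost(p): return sum(np.abs(sil(n,tf(p,B)+[0,0,p[3] if len(p)>3 else 0])-m).sum() for n,m in masks.items())
    best=None
    for a in np.arange(0,np.pi,np.pi/8):
        q=np.array(p0,float); q[2]=a
        sx=np.vstack([q]+[q+np.eye(len(q))[i]*(.3 if i==2 else .01) for i in range(len(q))])
        r=minimize(cost,q,method="Nelder-Mead",options=dict(initial_simplex=sx,maxiter=150,xatol=1e-4,fatol=.05))
        if best is None or r.fun<best.fun: best=r
    return best
def green(im,c,r):
    h=cv2.cvtColor(im,cv2.COLOR_BGR2HSV); m=((h[...,0]>45)&(h[...,0]<80)&(h[...,1]>130)&(h[...,2]>50)).astype(float)
    k=np.zeros(m.shape); k[c[1]-r:c[1]+r,c[0]-r:c[0]+r]=1; return m*k
E
python3 - <<'E'
from h import *
t=cv2.imread("pics/top0.png"); s=cv2.imread("pics/scene0.png")
ct=lambda u,v:(u/5.7+185-.4,v/5.7+140-.4); cs=lambda u,v:(u/4.2+185-.4,v/4.2+135-.4)
# basket
m={"top":green(t,(207,201),11),"scene":green(s,(283,225),9)}
p0=np.r_[ray("top",ct(127,347),.13)[:2],0]
r=fitbox(m,box(.026,.014,.106,.153),p0); print("basket",r.x,r.fun,[v.sum() for v in m.values()])
r=fitbox(m,box(.026,.014,.106,.153),np.r_[p0,0]); print("basket+dz",r.x,r.fun)
# stand
L=[[.065,.1275,.012],[-.065,.1275,.012],[0,0,0]]
corn=[ct(302,213),ct(345,397),ct(705,310)]
a=ray("top",corn[0],.012);b=ray("top",corn[1],.012);c=ray("top",corn[2],.012)
print("edges",np.linalg.norm(a-b),np.linalg.norm(c-b))
yv=(b-c)/np.linalg.norm(b-c); yaw=np.arctan2(-yv[0],yv[1]); ctr=(a+c)/2
obs=[("top",ct(302,213),[.065,.1275,.012]),("top",ct(345,397),[-.065,.1275,.012]),("top",ct(705,310),[-.065,-.1275,.012]),
 ("top",ct(383,253),[0,.100,.142]),("scene",cs(263,285),[0,.100,.142]),("scene",cs(343,388),[-.065,.1275,.012]),
 ("top",ct(412,281),[0,.075,.040]),("scene",cs(247,357),[0,.075,.040])]
f=lambda p:np.concatenate([proj(n,tf(p,l))[0]-o for n,o,l in obs])
q=least_squares(f,[ctr[0],ctr[1],yaw],loss="soft_l1").x
print("stand",q); print(np.round(f(q).reshape(-1,2),1).tolist())
k=tf(q,[0,-.075,.279])[0]; h=tf(q,[0,.075,.128])[0]; print("knob",k,"hook",h)
# knob bar
g=t.max(2)<75; mk=np.zeros(g.shape); u,v=proj("top",k+[0,0,0])[0].round().astype(int); mk[v-11:v+11,u-11:u+11]=g[v-11:v+11,u-11:u+11]
g2=s.max(2)<60; mk2=np.zeros(g2.shape); u2,v2=proj("scene",k)[0].round().astype(int); mk2[v2-12:v2+5,u2-8:u2+8]=g2[v2-12:v2+5,u2-8:u2+8]
print(u,v,mk.sum(),u2,v2,mk2.sum())
r=fitbox({"top":mk},box(.044,.014,.255,.295),[k[0],k[1],0]); print("knob top",r.x,r.fun)
r=fitbox({"top":mk,"scene":mk2},box(.044,.014,.255,.295),[k[0],k[1],0]); print("knob both",r.x,r.fun)
for n,c in(("top",(355,189)),): print("beaker1",ray(n,c,.05))
E
```

```text
basket [0.5228261  0.19126768 0.49061967] 60.647058823529406 [np.float64(20.0), np.float64(80.0)]
basket+dz [0.52511163 0.19444835 0.45940908 0.00456357] 60.20392156862745
edges 0.1289493017526603 0.24888718109314026
stand [ 0.60975195 -0.04939851  0.24659833]
[[1.0, -0.5], [0.9, -0.2], [2.6, 0.2], [-2.8, 0.1], [1.1, 0.3], [-0.4, -1.2], [-1.2, -0.7], [0.5, 0.9]]
knob [ 0.62805994 -0.12212964  0.279     ] hook [0.59144395 0.02333262 0.128     ]
303 163 95.0 217 150 62.0
knob top [ 0.62560019 -0.12226681  0.63294716] 36.94117647058823
knob both [ 0.62815674 -0.12351944  0.88834293] 98.83529411764707
beaker1 [ 0.59409366 -0.34832048  0.05      ]
```

Run:
```python
from h import *
t=cv2.imread("pics/top0.png"); s=cv2.imread("pics/scene0.png")
ct=lambda u,v:(u/5.7+185-.4,v/5.7+140-.4); cs=lambda u,v:(u/4.2+185-.4,v/4.2+135-.4)
def tri(a,b):
    r=least_squares(lambda P:np.r_[proj("top",P)[0]-a,proj("scene",P)[0]-b],[.6,0,.1]); return r.x.round(4),np.abs(r.fun).max().round(2)
print("tip",tri(ct(383,253),cs(263,285)))
print("dish rim",tri(ct(412,281),cs(247,357)), "corner",tri(ct(345,397),cs(343,388)))
print("head near corner",tri(ct(625,240),cs(207,118)))
for u,v in((578,65),(717,30),(768,205),(625,240)): print(ray("top",ct(u,v),.240).round(4))
# loose green mask values
c=t[190:214,196:220]; h=cv2.cvtColor(t,cv2.COLOR_BGR2HSV)
def gm(im):
    f=im.astype(float); return np.clip((f[...,1]-np.maximum(f[...,0],f[...,2]))/50,0,1)
mt=gm(t)[194:210,198:214]; print((mt*9).round().astype(int))
ms=gm(s)[214:236,274:294]; print((ms*9).round().astype(int))
```

```text
tip (array([0.5863, 0.0385, 0.1372]), np.float64(0.25))
dish rim (array([0.59  , 0.0183, 0.0395]), np.float64(0.3)) corner (array([0.5154, 0.0618, 0.0084]), np.float64(0.03))
head near corner (array([ 0.5774, -0.099 ,  0.2241]), np.float64(0.73))
[ 0.6776 -0.0716  0.24  ]
[ 0.7003 -0.1515  0.24  ]
[ 0.5977 -0.1792  0.24  ]
[ 0.5758 -0.0983  0.24  ]
[[0 0 0 0 0 0 0 0 0 0 0 0 0 0 0 0]
 [0 0 0 0 0 0 0 0 0 0 0 0 0 0 0 0]
 [0 0 0 0 0 0 0 0 1 4 1 0 0 0 0 0]
 [0 0 0 0 0 0 0 1 8 9 9 2 0 0 0 0]
 [0 0 0 0 0 0 1 5 9 9 9 9 1 0 0 0]
 [0 0 0 0 0 0 1 9 9 9 9 9 3 0 0 0]
 [0 0 0 0 0 0 5 9 9 9 9 4 3 0 0 0]
 [0 0 0 0 0 2 9 9 9 9 8 5 2 0 0 0]
 [0 0 0 0 0 4 9 9 9 9 4 5 2 0 0 0]
 [0 0 0 0 0 1 7 9 9 7 4 3 1 0 0 0]
 [0 0 0 0 0 0 1 6 8 6 3 1 0 0 0 0]
 [0 0 0 0 0 0 0 1 2 5 1 0 0 0 1 0]
 [0 0 0 0 0 0 0 0 1 1 0 0 0 0 1 0]
 [0 0 0 0 0 0 0 0 0 0 0 0 0 1 0 0]
 [0 0 0 0 0 0 0 0 0 0 0 0 0 0 0 0]
 [0 0 0 0 0 0 0 0 0 0 0 0 1 0 0 0]]
[[0 0 0 0 0 0 0 0 0 0 0 0 0 0 0 0 0 0 0 0]
 [0 0 0 0 0 0 0 0 0 0 0 0 0 0 0 0 0 0 0 0]
 [0 0 0 0 0 0 0 0 0 0 0 0 0 0 0 0 0 0 0 0]
 [0 0 0 0 0 0 0 0 0 0 0 0 0 0 0 0 0 0 0 0]
 [0 0 0 0 0 0 0 0 0 0 0 0 0 0 0 0 0 0 0 0]
 [0 0 0 0 0 0 3 8 9 9 7 7 6 0 0 0 0 1 0 0]
 [0 0 0 0 0 1 9 9 9 9 9 9 9 9 0 0 0 0 0 1]
 [0 0 0 0 0 1 9 9 9 9 9 9 9 9 0 0 0 0 0 0]
 [0 0 0 0 0 0 9 9 9 9 9 9 9 9 0 0 0 0 0 0]
 [0 0 0 0 0 1 8 8 4 4 3 5 8 8 0 0 0 0 0 0]
 [0 0 0 0 0 1 8 7 5 6 6 7 8 8 0 0 0 0 0 0]
 [0 0 0 0 0 1 9 8 8 8 8 9 9 6 0 0 0 0 0 0]
 [0 0 0 0 0 2 9 9 8 9 9 9 9 5 0 0 0 0 0 0]
 [0 0 0 0 0 3 9 9 9 9 9 9 9 5 0 0 0 0 0 0]
 [0 0 0 0 0 5 9 9 9 9 9 9 9 5 0 0 0 0 0 0]
 [0 0 0 0 0 4 9 9 9 9 9 9 9 3 0 0 0 0 0 0]
 [0 0 0 0 0 3 9 9 9 9 9 9 8 1 0 0 0 0 0 0]
 [0 0 0 0 0 1 5 8 9 9 8 8 6 1 0 0 0 0 0 0]
 [0 0 0 0 0 0 0 0 0 0 0 0 0 0 0 0 0 0 0 0]
 [0 0 0 0 0 0 0 0 0 0 0 0 0 0 0 0 0 0 0 0]
 [0 0 0 0 0 0 0 0 0 0 0 0 0 0 0 0 0 0 0 0]
 [0 0 0 0 0 0 0 0 0 0 0 0 0 0 0 0 0 0 0 0]]
```

```bash
cat >> h.py <<'E'
def gsoft(im,c,r):
    f=im.astype(float); m=np.clip((f[...,1]-np.maximum(f[...,0],f[...,2]))/45,0,1)
    k=np.zeros(m.shape); k[c[1]-r:c[1]+r,c[0]-r:c[0]+r]=1; return m*k
ct=lambda u,v:(u/5.7+185-.4,v/5.7+140-.4); cs=lambda u,v:(u/4.2+185-.4,v/4.2+135-.4)
E
python3 - <<'E'
from h import *
t=cv2.imread("pics/top0.png"); s=cv2.imread("pics/scene0.png")
m={"top":gsoft(t,(206,200),8),"scene":gsoft(s,(283,225),9)}
m["scene"][219:232,280:288]=np.maximum(m["scene"][219:232,280:288],.99)
m["top"]=np.clip(m["top"],0,1)
p0=np.r_[ray("top",(206.5,201),.13)[:2],0]
B=box(.026,.014,.106,.153)
for k in (["top","scene"],["top"],["scene"]):
    r=fitbox({n:m[n] for n in k},B,p0); print("basket",k,r.x,r.fun,[v.sum() for v in m.values()])
r=fitbox(m,B,np.r_[p0,0]); print("dz",r.x,r.fun); bp=r.x
obs=[("top",ct(302,213),[.065,.135,.012]),("top",ct(345,397),[-.065,.135,.012]),("top",ct(705,310),[-.065,-.120,.012]),
 ("top",ct(383,253),[0,.098,.141]),("scene",cs(263,285),[0,.098,.141]),("scene",cs(343,388),[-.065,.135,.012]),
 ("top",ct(412,281),[0,.075,.040]),("scene",cs(247,357),[0,.075,.040]),("top",ct(680,140),[0,-.075,.249]),("scene",cs(136,95),[0,-.075,.249])]
f=lambda p:np.concatenate([proj(n,tf(p,l))[0]-o for n,o,l in obs])
q=least_squares(f,[.6,-.05,.25],loss="soft_l1").x
print("stand",q); print(np.round(f(q).reshape(-1,2),1).tolist())
print("knob",tf(q,[0,-.075,.279]),"hook",tf(q,[0,.075,.128]))
def draw(n,im,x0,y0,x1,y1,S):
    o=cv2.resize(im[y0:y1,x0:x1],None,fx=S,fy=S,interpolation=cv2.INTER_CUBIC)
    def poly(P,c,cl=True): cv2.polylines(o,[(((proj(n,P)-[x0,y0]+.5)*S)).round().astype(int)],cl,c,1)
    C=lambda cx,cy,r,z:[[cx+r*np.cos(a),cy+r*np.sin(a),z] for a in np.linspace(0,6.28,40)]
    poly(tf(q,[[.065,.135,.012],[-.065,.135,.012],[-.065,-.12,.012],[.065,-.12,.012]]),(0,0,255))
    poly(tf(q,C(0,.075,.055,.04)),(255,0,255)); poly(tf(q,C(0,-.075,.031,.249)),(255,0,255))
    poly(tf(q,[[.054,-.03,.24],[-.054,-.03,.24],[-.054,-.12,.24],[.054,-.12,.24]]),(255,255,0))
    poly(tf(q,[[0,.02,.128],[0,.075,.124],[0,.1,.14]]),(0,255,255),False)
    for z in(.106,.153): poly(tf(bp,[[i*.013,j*.007,z] for i,j in((1,1),(1,-1),(-1,-1),(-1,1))]),(0,0,255))
    poly(tf(bp,[[.032,0,.04],[.032,0,.08],[.02,0,.104],[-.02,0,.104],[-.032,0,.08],[-.032,0,.04]]),(0,255,255),False); poly(tf(bp,C(0,0,.032,.042)),(255,0,255))
    return o
a=draw("top",t,193,138,325,218,6); b=draw("scene",s,185,135,300,275,4)
cv2.imwrite("pics/ov1.png",a); cv2.imwrite("pics/ov2.png",b)
E
```

```text
basket ['top', 'scene'] [ 0.5239564  0.1927833 -0.4423654] 25.521568627450975 [np.float64(42.44444444444445), np.float64(106.83111111111111)]
basket ['top'] [0.52629656 0.19308352 2.42523391] 15.498039215686275 [np.float64(42.44444444444445), np.float64(106.83111111111111)]
basket ['scene'] [0.52359336 0.19248559 2.70173558] 6.399607843137255 [np.float64(42.44444444444445), np.float64(106.83111111111111)]
dz [5.25034810e-01 1.93620228e-01 2.61991834e+00 1.87640077e-03] 24.30732026143791
stand [ 0.61139924 -0.05314317  0.25530797]
[[-0.0, -0.1], [0.2, 0.1], [1.8, -0.0], [-1.1, -0.1], [0.0, -0.3], [0.2, -0.9], [-0.1, -0.9], [-0.2, 0.4], [-0.8, 0.5], [-0.1, -0.6]]
knob [[ 0.63034    -0.12571209  0.279     ]] hook [[0.59245848 0.01942575 0.128     ]]
```

View pics/ov1.png

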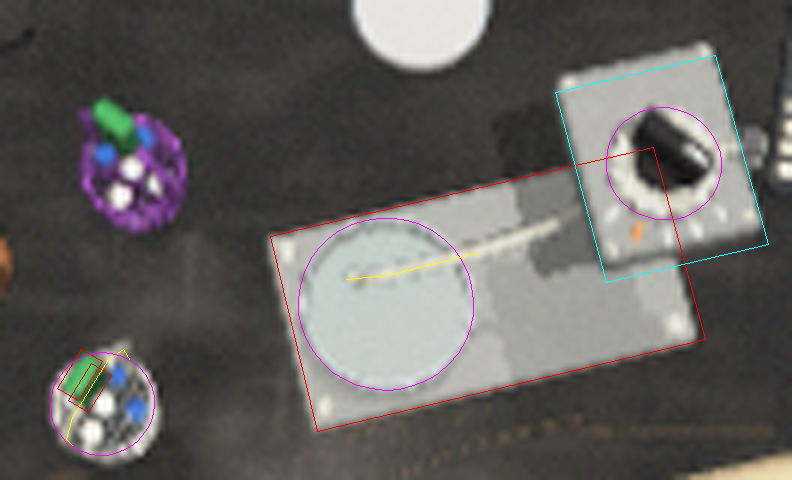

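View pics/ov2.png

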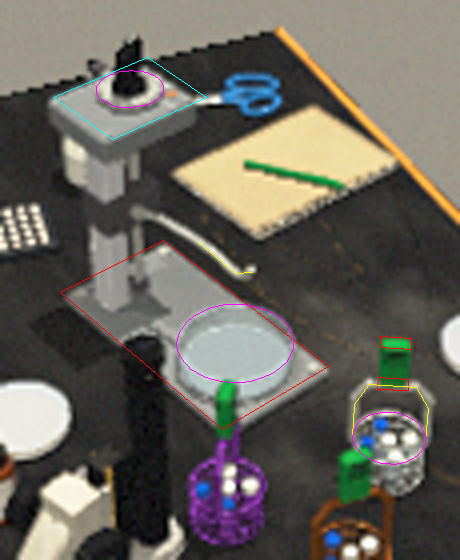

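The overlay matches both views. The basket is at about (0.525, 0.193), yaw −0.52. The stand is at (0.611, −0.053), yaw 0.255, so the hook is at (0.592, 0.019) and the knob at (0.630, −0.126). I'm moving over the handle now.

```bash
python3 -m pendant '[{"x":-43.6,"y":-19.9,"az":0.2},{"x":-43.6,"y":-19.9,"az":0.2},{"x":-43.6,"y":-19.9,"az":0.2},{"x":-43.6,"y":-19.9,"az":0.2},{"x":-43.6,"y":-19.9,"az":0.2},{"x":-43.6,"y":-19.9,"az":0.2},{"x":-43.6,"y":-19.9,"az":0.2},{"x":-43.6,"y":-19.9,"az":0.2},{"x":-43.6,"y":-19.9,"az":0.2},{"x":-43.6,"y":-19.9,"az":0.2},{"x":-43.6,"y":-19.9,"az":0.2},{"x":-43.6,"y":-19.9,"az":0.2},{"x":-43.6,"y":-19.9,"az":0.2},{"x":-43.6,"y":-19.9,"az":0.2},{"x":-43.6,"y":-19.9,"az":0.2},{"x":-43.6,"y":-19.9,"az":0.2}]' 6
python3 - <<'E'
from h import *
s=cv2.imread("pics/scene0.png")
im=manip.camera("scene"); st=manip.get_state(); R=st["orientation"]; p=st["ee_pos"]; print(p,np.round(R,3).tolist())
g=proj("scene",p)[0]; tips=[proj("scene",p+sg*.03*R[:,1])[0] for sg in(1,-1)]
x0,y0=235,150; o=cv2.resize(im[y0:y0+110,x0:x0+110],None,fx=5,fy=5,interpolation=cv2.INTER_CUBIC)
for t in [g]+tips: cv2.circle(o,tuple(int(v) for v in (t-[x0,y0]+.5)*5),3,(0,0,255),-1)
cv2.imwrite("pics/a1.png",o)
E
```

```text
[0.17546223 0.52105391 0.2050299 ] [[-0.948, 0.319, -0.0], [0.319, 0.948, -0.001], [0.0, -0.001, -1.0]]invalid input at $[0]: expected keys x, y, z, ax, ay, az
```

View pics/a1.png

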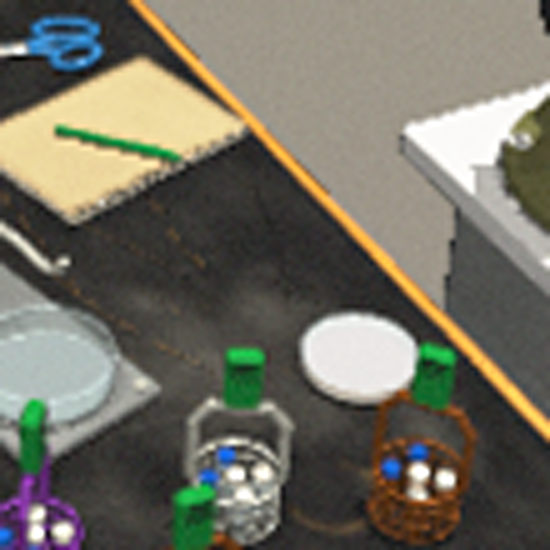

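All six keys are required and the move was refused, so that picture shows the scene unchanged. I'll send it again with every key.

```bash
python3 -m pendant '[{"x":-43.6,"y":-19.9,"z":0,"ax":0,"ay":0,"az":0.2},{"x":-43.6,"y":-19.9,"z":0,"ax":0,"ay":0,"az":0.2},{"x":-43.6,"y":-19.9,"z":0,"ax":0,"ay":0,"az":0.2},{"x":-43.6,"y":-19.9,"z":0,"ax":0,"ay":0,"az":0.2},{"x":-43.6,"y":-19.9,"z":0,"ax":0,"ay":0,"az":0.2},{"x":-43.6,"y":-19.9,"z":0,"ax":0,"ay":0,"az":0.2},{"x":-43.6,"y":-19.9,"z":0,"ax":0,"ay":0,"az":0.2},{"x":-43.6,"y":-19.9,"z":0,"ax":0,"ay":0,"az":0.2},{"x":-43.6,"y":-19.9,"z":0,"ax":0,"ay":0,"az":0.2},{"x":-43.6,"y":-19.9,"z":0,"ax":0,"ay":0,"az":0.2},{"x":-43.6,"y":-19.9,"z":0,"ax":0,"ay":0,"az":0.2},{"x":-43.6,"y":-19.9,"z":0,"ax":0,"ay":0,"az":0.2},{"x":-43.6,"y":-19.9,"z":0,"ax":0,"ay":0,"az":0.2},{"x":-43.6,"y":-19.9,"z":0,"ax":0,"ay":0,"az":0.2},{"x":-43.6,"y":-19.9,"z":0,"ax":0,"ay":0,"az":0.2},{"x":-43.6,"y":-19.9,"z":0,"ax":0,"ay":0,"az":0.2}]' 6
python3 - <<'E'
from h import *
im=manip.camera("scene"); im2=manip.camera("top"); st=manip.get_state(); R=st["orientation"]; p=st["ee_pos"]; print(p,np.round(R,3).tolist())
o=[]
for n,i,(x0,y0) in(("scene",im,(245,165)),("top",im2,(170,165))):
    q=cv2.resize(i[y0:y0+75,x0:x0+75],None,fx=5.3,fy=5.3,interpolation=cv2.INTER_CUBIC)
    for P in (p,p+.03*R[:,1],p-.03*R[:,1]): cv2.circle(q,tuple(int(v) for v in (proj(n,P)[0]-[x0,y0]+.5)*5.3),2,(0,0,255),-1)
    o.append(q)
cv2.imwrite("pics/a2.png",np.hstack(o))
E
```

```text
clock: 1.48
ee_pos: [0.5245, 0.1944, 0.2055]
orientation: [[-0.866, 0.5, -0.0], [0.5, 0.866, 0.0], [0.0, 0.0, -1.0]]
force: [-0.7, 0.4, -0.1]
gripper_width: 0.0596
gripper_force: 0.0
[0.52463948 0.19437571 0.20563401] [[-0.866, 0.5, 0.0], [0.5, 0.866, 0.0], [-0.0, 0.0, -1.0]]
```

View pics/a2.png

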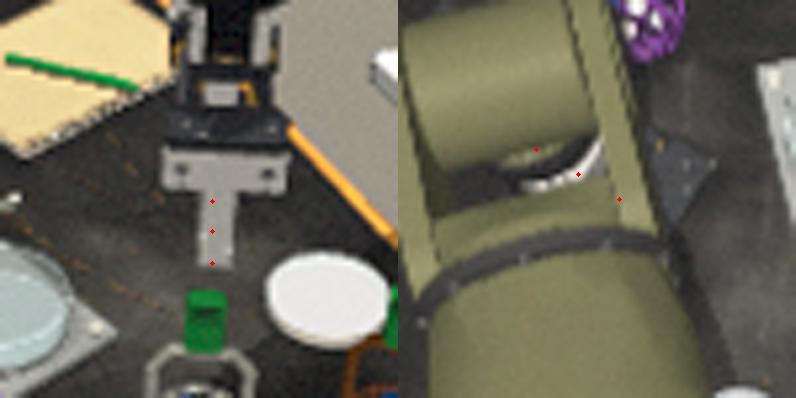

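The fingers are end-on just above the handle: finger tip at (215,265) and handle at (206,320) in the left crop, so they are lined up. Descend and grip.

```bash
python3 -m pendant '[{"x":0,"y":0,"z":2.5,"ax":0,"ay":0,"az":0},{"x":0,"y":0,"z":5,"ax":0,"ay":0,"az":0},{"x":0,"y":0,"z":7,"ax":0,"ay":0,"az":0},{"x":0,"y":0,"z":8.2,"ax":0,"ay":0,"az":0},{"x":0,"y":0,"z":8.2,"ax":0,"ay":0,"az":0},{"x":0,"y":0,"z":8.2,"ax":0,"ay":0,"az":0}]' 6
python3 -m pendant '[{"x":0,"y":0,"z":0,"ax":0,"ay":0,"az":0},{"x":0,"y":0,"z":0,"ax":0,"ay":0,"az":0},{"x":0,"y":0,"z":0,"ax":0,"ay":0,"az":0},{"x":0,"y":0,"z":0,"ax":0,"ay":0,"az":0},{"x":0,"y":0,"z":0,"ax":0,"ay":0,"az":0},{"x":0,"y":0,"z":0,"ax":0,"ay":0,"az":0},{"x":0,"y":0,"z":0,"ax":0,"ay":0,"az":0},{"x":0,"y":0,"z":0,"ax":0,"ay":0,"az":0},{"x":0,"y":0,"z":0,"ax":0,"ay":0,"az":0},{"x":0,"y":0,"z":0,"ax":0,"ay":0,"az":0}]' 0.8 30
```

```text
clock: 2.08
ee_pos: [0.5252, 0.1939, 0.1239]
orientation: [[-0.866, 0.501, -0.0], [0.501, 0.866, -0.0], [0.0, -0.0, -1.0]]
force: [-0.3, -0.2, 0.2]
gripper_width: 0.0601
gripper_force: 0.0
clock: 2.92
ee_pos: [0.5252, 0.1934, 0.1234]
orientation: [[-0.865, 0.501, -0.0], [0.501, 0.865, -0.0], [0.0, -0.0, -1.0]]
force: [-0.1, -0.1, 0.4]
gripper_width: 0.0138
gripper_force: 30.0
```

Gripped: the opening is 13.8 mm at 30 N. Now lift, then move to the waypoint in front of the hook, turning to the stand's yaw.

```bash
python3 -m pendant '[{"x":0,"y":0,"z":-1,"ax":0,"ay":0,"az":0},{"x":0,"y":0,"z":-3,"ax":0,"ay":0,"az":0},{"x":0,"y":0,"z":-5,"ax":0,"ay":0,"az":0},{"x":0,"y":0,"z":-5.6,"ax":0,"ay":0,"az":0},{"x":-0.8,"y":-0.5,"z":-5.6,"ax":0,"ay":0,"az":-0.08},{"x":-1.6,"y":-1.1,"z":-5.6,"ax":0,"ay":0,"az":-0.16},{"x":-2.5,"y":-1.6,"z":-5.6,"ax":0,"ay":0,"az":-0.24},{"x":-3.3,"y":-2.1,"z":-5.6,"ax":0,"ay":0,"az":-0.32},{"x":-4.1,"y":-2.7,"z":-5.6,"ax":0,"ay":0,"az":-0.4},{"x":-4.9,"y":-3.2,"z":-5.6,"ax":0,"ay":0,"az":-0.48},{"x":-5.7,"y":-3.8,"z":-5.6,"ax":0,"ay":0,"az":-0.56},{"x":-6.6,"y":-4.3,"z":-5.6,"ax":0,"ay":0,"az":-0.64},{"x":-7.4,"y":-4.8,"z":-5.6,"ax":0,"ay":0,"az":-0.72},{"x":-8.2,"y":-5.4,"z":-5.6,"ax":0,"ay":0,"az":-0.78},{"x":-8.2,"y":-5.4,"z":-5.6,"ax":0,"ay":0,"az":-0.78},{"x":-8.2,"y":-5.4,"z":-5.6,"ax":0,"ay":0,"az":-0.78},{"x":-8.2,"y":-5.4,"z":-5.6,"ax":0,"ay":0,"az":-0.78}]'
python3 - <<'E'
from h import *
im=manip.camera("scene"); im2=manip.camera("top"); cv2.imwrite("pics/s3.png",im); cv2.imwrite("pics/t3.png",im2)
st=manip.get_state(); R=st["orientation"]; p=st["ee_pos"]; print(p,np.round(R,3).tolist(),st["force"])
yaw=np.arctan2(R[1,0],R[0,0]); b=[p[0],p[1],yaw]; dz=p[2]-.123
sq=[.6114,-.05314,.2553]
o=[]
for n,i,(x0,y0) in(("scene",im,(200,170)),("top",im2,(200,140))):
    S=5; q=cv2.resize(i[y0:y0+100,x0:x0+80],None,fx=S,fy=S,interpolation=cv2.INTER_CUBIC)
    def poly(P,c): cv2.polylines(q,[((proj(n,P)-[x0,y0]+.5)*S).round().astype(int)],False,c,1)
    up=np.array([0,0,dz])
    poly(tf(b,[[.028,0,.045],[.028,0,.08],[.02,0,.100],[-.02,0,.100],[-.028,0,.08],[-.028,0,.045]])+up,(0,255,255))
    poly(tf(sq,[[0,-.02,.130],[0,.02,.131],[0,.075,.128],[0,.09,.130],[0,.101,.144]]),(0,0,255))
    o.append(q)
cv2.imwrite("pics/a3.png",np.hstack(o))
E
```

```text
clock: 4.33
ee_pos: [0.5688, 0.1061, 0.1793]
orientation: [[-0.968, -0.251, -0.0], [-0.251, 0.968, 0.0], [0.0, 0.0, -1.0]]
force: [0.3, 0.4, -3.1]
gripper_width: 0.0138
gripper_force: 30.0
[0.56885736 0.10621183 0.17938587] [[-0.968, -0.252, -0.0], [-0.252, 0.968, 0.0], [0.0, 0.0, -1.0]] [ 0.24548377  0.37572023 -2.74555543]
```

View pics/a3.png

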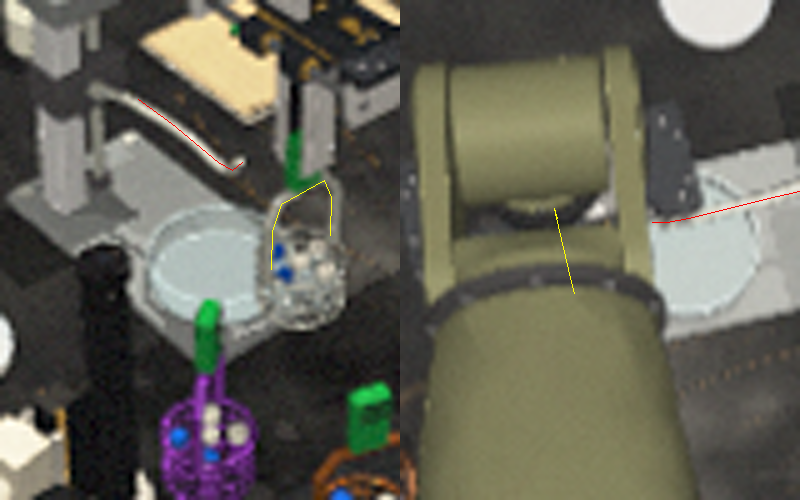

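The left panel shows the basket held upright with its bail opening (272–335) squarely facing the hook tip (240,162), and the rod model lies on the rod. Slide in along stand −y.

```bash
python3 -m pendant '[{"x":0,"y":-0.7,"z":0,"ax":0,"ay":0,"az":0},{"x":0,"y":-1.5,"z":0,"ax":0,"ay":0,"az":0},{"x":0,"y":-2.3,"z":0,"ax":0,"ay":0,"az":0},{"x":0,"y":-3.1,"z":0,"ax":0,"ay":0,"az":0},{"x":0,"y":-3.9,"z":0,"ax":0,"ay":0,"az":0},{"x":0,"y":-4.7,"z":0,"ax":0,"ay":0,"az":0},{"x":0,"y":-5.5,"z":0,"ax":0,"ay":0,"az":0},{"x":0,"y":-6,"z":0,"ax":0,"ay":0,"az":0},{"x":0,"y":-6,"z":0,"ax":0,"ay":0,"az":0},{"x":0,"y":-6,"z":0,"ax":0,"ay":0,"az":0}]'
python3 -m pendant '[{"x":0,"y":-0.7,"z":0,"ax":0,"ay":0,"az":0},{"x":0,"y":-1.5,"z":0,"ax":0,"ay":0,"az":0},{"x":0,"y":-2.3,"z":0,"ax":0,"ay":0,"az":0},{"x":0,"y":-3,"z":0,"ax":0,"ay":0,"az":0},{"x":0,"y":-3,"z":0,"ax":0,"ay":0,"az":0},{"x":0,"y":-3,"z":0,"ax":0,"ay":0,"az":0}]'
python3 - <<'E'
from h import *
im=manip.camera("scene"); im2=manip.camera("top"); cv2.imwrite("pics/s4.png",im); cv2.imwrite("pics/t4.png",im2)
st=manip.get_state(); p=st["ee_pos"]; print(st["clock"],p,st["force"],st["wrist_torque"])
E
```

```text
clock: 5.27
ee_pos: [0.5843, 0.0474, 0.1794]
orientation: [[-0.968, -0.252, -0.0], [-0.252, 0.968, 0.0], [0.0, 0.0, -1.0]]
force: [0.4, -0.4, -1.7]
gripper_width: 0.0138
gripper_force: 30.0
clock: 5.77
ee_pos: [0.5919, 0.0181, 0.1794]
orientation: [[-0.968, -0.252, -0.0], [-0.252, 0.968, 0.0], [0.0, 0.0, -1.0]]
force: [0.8, -0.2, -1.2]
gripper_width: 0.0137
gripper_force: 30.0
5.8667 [0.59178382 0.01871006 0.17941522] [-0.44803323 -0.02783644 -2.34775234] [ 0.05054759 -0.00617362  0.02267517]
```

No contact. Lower until the hook takes the weight.

```bash
python3 -m pendant '[{"x":0,"y":0,"z":0.6,"ax":0,"ay":0,"az":0},{"x":0,"y":0,"z":1.2,"ax":0,"ay":0,"az":0},{"x":0,"y":0,"z":1.8,"ax":0,"ay":0,"az":0},{"x":0,"y":0,"z":2.2,"ax":0,"ay":0,"az":0},{"x":0,"y":0,"z":2.2,"ax":0,"ay":0,"az":0},{"x":0,"y":0,"z":2.2,"ax":0,"ay":0,"az":0}]'
python3 -m pendant '[{"x":0,"y":0,"z":0.2,"ax":0,"ay":0,"az":0},{"x":0,"y":0,"z":0.4,"ax":0,"ay":0,"az":0},{"x":0,"y":0,"z":0.4,"ax":0,"ay":0,"az":0},{"x":0,"y":0,"z":0.4,"ax":0,"ay":0,"az":0}]'
python3 -m pendant '[{"x":0,"y":0,"z":0.1,"ax":0,"ay":0,"az":0},{"x":0,"y":0,"z":0.2,"ax":0,"ay":0,"az":0},{"x":0,"y":0,"z":0.2,"ax":0,"ay":0,"az":0},{"x":0,"y":0,"z":0.2,"ax":0,"ay":0,"az":0}]'
```

```text
clock: 6.37
ee_pos: [0.5918, 0.0186, 0.1571]
orientation: [[-0.968, -0.253, -0.001], [-0.253, 0.968, -0.0], [0.001, 0.0, -1.0]]
force: [0.4, 0.4, -2.4]
gripper_width: 0.0138
gripper_force: 30.0
clock: 6.7
ee_pos: [0.5918, 0.0186, 0.1534]
orientation: [[-0.968, -0.252, -0.0], [-0.252, 0.968, 0.0], [0.0, 0.0, -1.0]]
force: [-0.3, -0.5, -2.4]
gripper_width: 0.0135
gripper_force: 30.0
clock: 7.03
ee_pos: [0.5918, 0.0186, 0.1514]
orientation: [[-0.968, -0.252, -0.0], [-0.252, 0.968, -0.0], [0.0, 0.0, -1.0]]
force: [0.2, 0.2, -2.1]
gripper_width: 0.0137
gripper_force: 30.0
```

```bash
python3 -m pendant '[{"x":0,"y":0,"z":0.1,"ax":0,"ay":0,"az":0},{"x":0,"y":0,"z":0.1,"ax":0,"ay":0,"az":0},{"x":0,"y":0,"z":0.1,"ax":0,"ay":0,"az":0}]'
python3 -m pendant '[{"x":0,"y":0,"z":0.1,"ax":0,"ay":0,"az":0},{"x":0,"y":0,"z":0.1,"ax":0,"ay":0,"az":0},{"x":0,"y":0,"z":0.1,"ax":0,"ay":0,"az":0}]'
```

```text
clock: 7.28
ee_pos: [0.592, 0.0186, 0.1509]
orientation: [[-0.968, -0.252, 0.001], [-0.252, 0.968, -0.0], [-0.001, -0.0, -1.0]]
force: [-2.2, -0.2, 3.0]
gripper_width: 0.0138
gripper_force: 30.0
clock: 7.53
ee_pos: [0.5921, 0.0186, 0.1506]
orientation: [[-0.968, -0.253, 0.001], [-0.253, 0.968, -0.0], [-0.001, -0.0, -1.0]]
force: [-4.0, 0.8, 10.4]
gripper_width: 0.0136
gripper_force: 30.0
```

Contact came at TCP z = 0.151, so the bar is at 0.128, the valley height. Ease off 1 mm, open, and withdraw straight up.

```bash
python3 -m pendant '[{"x":0,"y":0,"z":-0.1,"ax":0,"ay":0,"az":0},{"x":0,"y":0,"z":-0.1,"ax":0,"ay":0,"az":0}]'
python3 -m pendant '[{"x":0,"y":0,"z":0,"ax":0,"ay":0,"az":0},{"x":0,"y":0,"z":0,"ax":0,"ay":0,"az":0},{"x":0,"y":0,"z":0,"ax":0,"ay":0,"az":0},{"x":0,"y":0,"z":0,"ax":0,"ay":0,"az":0},{"x":0,"y":0,"z":0,"ax":0,"ay":0,"az":0},{"x":0,"y":0,"z":0,"ax":0,"ay":0,"az":0}]' 3.4
python3 -m pendant '[{"x":0,"y":0,"z":-0.5,"ax":0,"ay":0,"az":0},{"x":0,"y":0,"z":-1.5,"ax":0,"ay":0,"az":0},{"x":0,"y":0,"z":-3,"ax":0,"ay":0,"az":0},{"x":0,"y":0,"z":-6,"ax":0,"ay":0,"az":0},{"x":0,"y":0,"z":-10,"ax":0,"ay":0,"az":0},{"x":0,"y":0,"z":-14,"ax":0,"ay":0,"az":0},{"x":0,"y":0,"z":-18,"ax":0,"ay":0,"az":0},{"x":0,"y":0,"z":-20,"ax":0,"ay":0,"az":0},{"x":0,"y":0,"z":-20,"ax":0,"ay":0,"az":0},{"x":0,"y":0,"z":-20,"ax":0,"ay":0,"az":0}]'
python3 - <<'E'
from h import *
im=manip.camera("scene"); im2=manip.camera("top"); cv2.imwrite("pics/s5.png",im); cv2.imwrite("pics/t5.png",im2)
# basket handle when hung: fit
sq=[.6114,-.05314,.2553]; hk=tf(sq,[0,.075,.128])[0]
c=proj("scene",hk+[0,0,.03])[0].round().astype(int); m=gsoft(im,c,13); B=box(.026,.014,.134,.181)
print("green px",m.sum(), "centroid",[(m*g).sum()/m.sum() for g in np.mgrid[:384,:512][::-1]],"pred",proj("scene",tf([hk[0],hk[1],.2553],B)).mean(0))
k=tf(sq,[0,-.075,.279])[0]
u,v=proj("scene",k)[0].round().astype(int); print(u,v); print(im[v-14:v+8,u-10:u+12].max(2))
print(manip.get_state()["qpos"].round(3),manip.get_state()["ee_pos"])
E
```

```text
clock: 7.7
ee_pos: [0.592, 0.0186, 0.1508]
orientation: [[-0.968, -0.252, 0.001], [-0.252, 0.968, -0.0], [-0.001, -0.0, -1.0]]
force: [-1.8, 0.5, 4.2]
gripper_width: 0.0138
gripper_force: 30.0
clock: 8.2
ee_pos: [0.5918, 0.0186, 0.1504]
orientation: [[-0.968, -0.252, -0.0], [-0.252, 0.968, -0.0], [0.0, 0.0, -1.0]]
force: [-1.0, 0.0, 0.4]
gripper_width: 0.0337
gripper_force: 0.0
clock: 9.03
ee_pos: [0.5919, 0.0186, 0.3519]
orientation: [[-0.968, -0.252, 0.002], [-0.252, 0.968, -0.0], [-0.002, -0.001, -1.0]]
force: [-0.8, -0.2, -0.4]
gripper_width: 0.0341
gripper_force: 0.0
green px 84.77777777777777 centroid [np.float64(242.88361730013114), np.float64(195.60104849279165)] pred [243.11944539 195.4229345 ]
217 150
[[157 160 156 157 156 158 157 156 158 155 156 160 154 161 158 161 157 158
  158 155 154 161]
 [158 157 156 158 158 158 156 157 160 157 157 157 158 158 158 158 158 159
  159 159 159 159]
 [159 159 157 161 156 158 160 156 158 157 158 157 156 154 157 158 155 160
  158 158 154 157]
 [155 154 159 158 156 158 160 155 157 159 157 158 155 155 159 158 157 161
  157 158 158 159]
 [157 1
[... 1046 characters left out ...]
 14  19  23  16  20  21  65  91  51  35  40
   41  48  44  44]
 [ 75  71  74  96 149 153  70  12  29  29  19  13  45 135 178 112  73  34
   40  45  45  44]
 [143  48  67 136 208 204 153  11  11  18  23  19  82 161 191 176 159 124
   69  36  34  45]
 [133  89 102 129 190 213 141  22  26  22  22  12  17  57 146 203 215 229
  145  61  35  39]
 [117 140 183 206 220 202  55   8  16  19  21  18  39  25 110 203 211 211
  182 157 108  68]
 [181 173 195 227 239 201  10  25  18  25  16  19  33  20  84 184 231 209
  176 233 196 134]
 [172 178 191 208 230 203  25  23  26  16  24  25  30  21  99 196 228 218
  177 166 189 178]]
[-0.03   0.341  1.141 -0.     1.662 -1.856] [0.59153831 0.01860555 0.34944789]
```

The basket hangs where predicted: handle centroid within 0.3 px. Next I measure the knob bar's yaw from the silhouettes.

Run:
```python
from h import *
t=cv2.imread("pics/top0.png"); s=cv2.imread("pics/scene0.png")
k=tf([.6114,-.05314,.2553],[0,-.075,.279])[0]
a=np.linspace(0,6.28,24); sk=np.array([[.017*np.cos(x),.017*np.sin(x),z] for x in a for z in(.249,.256)])
B=box(.044,.014,.255,.295); M={}; W={}
for n,im,(l,r,u,d) in(("top",t,(11,11,11,11)),("scene",s,(6,6,8,8))):
    c=proj(n,k)[0].round().astype(int); W[n]=(slice(c[1]-u,c[1]+d),slice(c[0]-l,c[0]+r)); M[n]=np.clip((120-im.max(2).astype(float))/70,0,1)
print((M["top"][W["top"]]*9).astype(int))
M["scene"][W["scene"]][:2]=0
def cost(p,ns=("top","scene")):
    return sum(np.abs(np.maximum(sil(n,tf(p,B)),sil(n,tf([p[0],p[1],0],sk)))-M[n])[W[n]].sum() for n in ns)
for ns in(("top","scene"),("top",),("scene",)):
    best=[]
    for y in np.arange(0,3.14,.1):
        r=minimize(lambda q:cost([q[0],q[1],y],ns)+((np.hypot(*(q-k[:2]))/.004)**2),k[:2],method="Nelder-Mead",options=dict(initial_simplex=k[:2]+np.array([[0,0],[.004,0],[0,.004]]),maxiter=40))
        best.append((round(r.fun,1),round(y,2),*r.x.round(4)))
    print(ns,sorted(best)[:5])
```

```text
[[0 0 0 0 0 0 0 0 0 0 0 0 0 0 0 0 0 0 0 0 4 7]
 [0 0 0 0 0 0 0 0 0 0 0 0 0 0 0 0 0 0 0 0 0 7]
 [0 0 0 0 0 0 0 0 0 0 0 0 0 0 0 0 0 0 0 0 0 7]
 [0 0 0 0 0 0 0 0 0 0 0 0 0 0 0 0 0 0 0 0 0 6]
 [0 0 0 0 0 0 0 0 0 0 0 0 0 0 0 0 0 0 0 0 0 3]
 [0 0 0 0 0 0 0 0 4 0 0 0 0 0 0 0 0 0 0 0 0 0]
 [0 0 0 0 0 0 0 5 8 7 2 0 0 0 0 0 0 0 0 0 0 0]
 [0 0 0 0 0 0 2 9 7 8 7 2 0 0 0 0 0 0 0 0 0 0]
 [0 0 0 0 0 0 9 9 8 8 7 7 4 0 0 0 0 0 0 0 0 0]
 [0 0 0 0 0 3 9 9 9 8 7 8 8 7 0 0 0 0 0 0 0 0]
 [0 0 0 0 0 6 9 9 9 9 9 8 7 8 4 0 0 0 0 0 0 0]
 [0 0 0 0 0 1 9 9 9 9 9 9 8 5 0 0 2 0 0 0 0 0]
 [0 0 0 0 0 0 9 9 9 9 9 9 9 6 0 0 0 1 0 0 0 0]
 [0 0 0 0 0 0 9 9 9 9 9 9 9 9 8 0 0 0 0 0 0 0]
 [0 0 0 0 0 0 9 9 9 9 9 9 9 9 9 9 3 0 0 0 0 0]
 [0 0 0 0 0 0 6 9 8 9 9 9 9 9 9 9 9 6 0 0 0 0]
 [0 0 0 0 0 0 2 9 9 9 9 9 9 9 9 9 9 0 0 0 0 0]
 [0 0 0 0 0 0 0 0 9 9 8 8 9 9 9 8 0 0 0 0 0 0]
 [0 0 0 0 0 0 0 0 0 0 8 6 2 0 0 0 0 0 0 0 0 0]
 [0 0 0 0 0 0 0 0 0 0 0 0 0 0 0 0 0 0 0 0 0 0]
 [0 0 0 0 0 0 0 0 0 0 0 0 0 0 0 0 0 0 0 0 0 0]
 [0 0 0 0 0 0 0 0 0 0 0 0 0 0 0 0 0 0 0 0 0 0]]
('top', 'scene') [(np.float64(75.2), np.float64(1.0), np.float64(
[... 439 characters left out ...]
(52.7), np.float64(0.7), np.float64(0.631), np.float64(-0.1254)), (np.float64(52.9), np.float64(1.1), np.float64(0.6309), np.float64(-0.1257)), (np.float64(53.0), np.float64(0.9), np.float64(0.6305), np.float64(-0.1262)), (np.float64(53.1), np.float64(0.6), np.float64(0.6302), np.float64(-0.1239))]
('scene',) [(np.float64(20.2), np.float64(1.0), np.float64(0.6318), np.float64(-0.1213)), (np.float64(21.8), np.float64(0.9), np.float64(0.6339), np.float64(-0.1189)), (np.float64(25.9), np.float64(1.1), np.float64(0.6318), np.float64(-0.1211)), (np.float64(26.6), np.float64(0.8), np.float64(0.633), np.float64(-0.1187)), (np.float64(30.3), np.float64(1.4), np.float64(0.6309), np.float64(-0.1237))]
```

Silhouette and upper edge give a bar yaw of about 0.93 ± 0.07, axis at (0.6305, −0.125). Move over the knob, turning to that yaw. The grip width will show any remaining misalignment.

```bash
python3 -m pendant '[{"x":0,"y":-2,"z":0,"ax":0,"ay":0,"az":0.12},{"x":0,"y":-4,"z":0,"ax":0,"ay":0,"az":0.24},{"x":0,"y":-6,"z":0,"ax":0,"ay":0,"az":0.36},{"x":0,"y":-8,"z":0,"ax":0,"ay":0,"az":0.48},{"x":0,"y":-10,"z":0,"ax":0,"ay":0,"az":0.6},{"x":0,"y":-12,"z":0,"ax":0,"ay":0,"az":0.72},{"x":0,"y":-14,"z":0,"ax":0,"ay":0,"az":0.84},{"x":-0.1,"y":-14.9,"z":0,"ax":0,"ay":0,"az":0.96},{"x":-0.1,"y":-14.9,"z":0,"ax":0,"ay":0,"az":1.08},{"x":-0.1,"y":-14.9,"z":0,"ax":0,"ay":0,"az":1.2},{"x":-0.1,"y":-14.9,"z":0,"ax":0,"ay":0,"az":1.2}]' 5
python3 -m pendant '[{"x":0,"y":0,"z":0,"ax":0,"ay":0,"az":0.12},{"x":0,"y":0,"z":0,"ax":0,"ay":0,"az":0.24},{"x":0,"y":0,"z":0,"ax":0,"ay":0,"az":0.36},{"x":0,"y":0,"z":0,"ax":0,"ay":0,"az":0.48},{"x":0,"y":0,"z":0,"ax":0,"ay":0,"az":0.6},{"x":0,"y":0,"z":0,"ax":0,"ay":0,"az":0.72},{"x":0,"y":0,"z":0,"ax":0,"ay":0,"az":0.84},{"x":0,"y":0,"z":0,"ax":0,"ay":0,"az":0.96},{"x":0,"y":0,"z":0,"ax":0,"ay":0,"az":1.08},{"x":0,"y":0,"z":0,"ax":0,"ay":0,"az":1.2},{"x":0,"y":0,"z":0,"ax":0,"ay":0,"az":1.26},{"x":0,"y":0,"z":0,"ax":0,"ay":0,"az":1.26},{"x":0,"y":0,"z":0,"ax":0,"ay":0,"az":1.26}]'
python3 - <<'E'
from h import *
st=manip.get_state(); R=st["orientation"]; print(st["ee_pos"],np.arctan2(R[1,0],R[0,0]),st["qpos"].round(3))
E
```

```text
clock: 10.05
ee_pos: [0.6302, -0.1255, 0.3489]
orientation: [[-0.581, 0.814, -0.003], [0.814, 0.581, 0.001], [0.002, -0.002, -1.0]]
force: [-0.2, 0.1, -1.0]
gripper_width: 0.0501
gripper_force: 0.0
clock: 11.13
ee_pos: [0.6303, -0.1252, 0.3498]
orientation: [[0.588, 0.809, -0.001], [0.809, -0.588, 0.0], [-0.0, -0.001, -1.0]]
force: [-0.6, 0.3, -0.1]
gripper_width: 0.0498
gripper_force: 0.0
[ 0.63030963 -0.1251854   0.34975366] 0.9420838405793185 [-0.253  0.472  0.959 -0.     1.711  0.376]
```

Descend to the knob and close gently first.

```bash
python3 -m pendant '[{"x":0,"y":0,"z":2,"ax":0,"ay":0,"az":0},{"x":0,"y":0,"z":4,"ax":0,"ay":0,"az":0},{"x":0,"y":0,"z":6,"ax":0,"ay":0,"az":0},{"x":0,"y":0,"z":7.5,"ax":0,"ay":0,"az":0},{"x":0,"y":0,"z":8.5,"ax":0,"ay":0,"az":0},{"x":0,"y":0,"z":8.9,"ax":0,"ay":0,"az":0},{"x":0,"y":0,"z":8.9,"ax":0,"ay":0,"az":0},{"x":0,"y":0,"z":8.9,"ax":0,"ay":0,"az":0}]'
python3 -m pendant '[{"x":0,"y":0,"z":0,"ax":0,"ay":0,"az":0},{"x":0,"y":0,"z":0,"ax":0,"ay":0,"az":0},{"x":0,"y":0,"z":0,"ax":0,"ay":0,"az":0},{"x":0,"y":0,"z":0,"ax":0,"ay":0,"az":0},{"x":0,"y":0,"z":0,"ax":0,"ay":0,"az":0},{"x":0,"y":0,"z":0,"ax":0,"ay":0,"az":0},{"x":0,"y":0,"z":0,"ax":0,"ay":0,"az":0},{"x":0,"y":0,"z":0,"ax":0,"ay":0,"az":0}]' 0.8 15
python3 - <<'E'
from h import *
st=manip.get_state(); R=st["orientation"]; print(st["ee_pos"],np.arctan2(R[1,0],R[0,0]),st["wrist_torque"].round(3),st["gripper_width"])
E
```

```text
clock: 11.8
ee_pos: [0.6306, -0.1254, 0.2623]
orientation: [[0.591, 0.806, 0.001], [0.806, -0.591, -0.0], [0.0, 0.001, -1.0]]
force: [0.1, -0.3, 0.3]
gripper_width: 0.05
gripper_force: 0.0
clock: 12.47
ee_pos: [0.6307, -0.1255, 0.2616]
orientation: [[0.593, 0.806, 0.001], [0.806, -0.593, -0.0], [0.0, 0.001, -1.0]]
force: [3.4, -2.3, -0.3]
gripper_width: 0.0145
gripper_force: 14.9
[ 0.63066728 -0.12553751  0.2616146 ] 0.9365281363650552 [-0.379 -0.521 -0.173] 0.014505642299525667
```

```bash
python3 -m pendant '[{"x":0,"y":0.1,"z":0,"ax":0,"ay":0,"az":0.02},{"x":0,"y":0.1,"z":0,"ax":0,"ay":0,"az":0.04},{"x":0,"y":0.1,"z":0,"ax":0,"ay":0,"az":0.04},{"x":0,"y":0.1,"z":0,"ax":0,"ay":0,"az":0.04}]' - 15
python3 - <<'E'
from h import *
st=manip.get_state(); R=st["orientation"]; print(st["ee_pos"],np.arctan2(R[1,0],R[0,0]),st["wrist_torque"].round(3),st["gripper_width"])
E
```

```text
clock: 12.8
ee_pos: [0.6307, -0.1257, 0.2616]
orientation: [[0.625, 0.781, -0.001], [0.781, -0.625, 0.0], [-0.001, -0.001, -1.0]]
force: [-5.4, 1.1, 2.6]
gripper_width: 0.0141
gripper_force: 14.9
[ 0.63073677 -0.12573423  0.26156436] 0.8957017419928213 [ 0.217  1.154 -0.014] 0.014097329215558608
```

Torque is now zero at yaw 0.896, width 14.1 mm, so the bar is aligned. Grip at 60 N and turn clockwise (+az), first about halfway.

```bash
python3 -m pendant '[{"x":0,"y":-0.05,"z":0,"ax":0,"ay":0,"az":0},{"x":0,"y":-0.05,"z":0,"ax":0,"ay":0,"az":0},{"x":0,"y":-0.05,"z":0,"ax":0,"ay":0,"az":0}]' 0.8 60
python3 - <<'E'
from h import *
st=manip.get_state(); R=st["orientation"]; print(st["ee_pos"],np.arctan2(R[1,0],R[0,0]),st["wrist_torque"].round(3),st["gripper_width"])
E
python3 -m pendant '[{"x":0,"y":0,"z":0,"ax":0,"ay":0,"az":0.04},{"x":0,"y":0,"z":0,"ax":0,"ay":0,"az":0.1},{"x":0,"y":0,"z":0,"ax":0,"ay":0,"az":0.16},{"x":0,"y":0,"z":0,"ax":0,"ay":0,"az":0.22},{"x":0,"y":0,"z":0,"ax":0,"ay":0,"az":0.28},{"x":0,"y":0,"z":0,"ax":0,"ay":0,"az":0.34},{"x":0,"y":0,"z":0,"ax":0,"ay":0,"az":0.4},{"x":0,"y":0,"z":0,"ax":0,"ay":0,"az":0.46},{"x":0,"y":0,"z":0,"ax":0,"ay":0,"az":0.52},{"x":0,"y":0,"z":0,"ax":0,"ay":0,"az":0.58},{"x":0,"y":0,"z":0,"ax":0,"ay":0,"az":0.62},{"x":0,"y":0,"z":0,"ax":0,"ay":0,"az":0.62}]'
python3 - <<'E'
from h import *
st=manip.get_state(); R=st["orientation"]; print(st["ee_pos"],np.arctan2(R[1,0],R[0,0]),st["wrist_torque"].round(3),st["gripper_width"])
im=manip.camera("scene"); cv2.imwrite("pics/s6.png",im)
sq=[.6114,-.05314,.2553]; hk=tf(sq,[0,.075,.128])[0]; g=np.mgrid[:384,:512][::-1]
for f,l in(("pics/s5.png",0),("pics/s6.png",.62*.0286)):
    i=cv2.imread(f); c=proj("scene",hk+[0,0,.03+l])[0].round().astype(int); m=gsoft(i,c,11); cen=[(m*x).sum()/m.sum() for x in g]
    print(m.sum(),cen,[proj("scene",tf([hk[0],hk[1],.2553],box(.026,.014,.134,.181))+[0,0,l+d]).mean(0)[1].round(2) for d in(-.003,0,.003)])
E
```

```text
clock: 13.05
ee_pos: [0.6307, -0.1257, 0.2616]
orientation: [[0.625, 0.781, -0.0], [0.781, -0.625, -0.0], [-0.0, -0.0, -1.0]]
force: [-3.8, 0.4, 2.6]
gripper_width: 0.0136
gripper_force: 59.9
[ 0.63071527 -0.12568437  0.26159133] 0.8961941309838457 [-0.245  0.754 -0.264] 0.01362909434636421
clock: 14.05
ee_pos: [0.6309, -0.126, 0.2616]
orientation: [[0.963, 0.271, 0.0], [0.271, -0.963, -0.001], [0.0, 0.001, -1.0]]
force: [-0.5, -2.8, 2.0]
gripper_width: 0.0138
gripper_force: 60.0
[ 0.63090729 -0.12600765  0.26161674] 0.2747040437445755 [-0.733  0.409  0.264] 0.013837937735781595
83.6 [np.float64(242.9896331738437), np.float64(195.51116427432217)] [np.float64(196.08), np.float64(195.42), np.float64(194.77)]
83.31111111111112 [np.float64(242.9757268604961), np.float64(191.61483062149904)] [np.float64(192.18), np.float64(191.52), np.float64(190.85)]
```

Lift tracks the turn: 3.90 px measured against 3.90 predicted for 0.62 rad. Continue to just short of the third click, then step finely and feel for the torque jump.

```bash
cat > q.py <<'E'
from h import *
st=manip.get_state(); R=st["orientation"]; print("turn",round(.896-np.arctan2(R[1,0],R[0,0]),4),"tz",st["wrist_torque"][2].round(3),"w",round(st["gripper_width"],4))
E
python3 -m pendant '[{"x":0,"y":0,"z":0,"ax":0,"ay":0,"az":0.04},{"x":0,"y":0,"z":0,"ax":0,"ay":0,"az":0.1},{"x":0,"y":0,"z":0,"ax":0,"ay":0,"az":0.16},{"x":0,"y":0,"z":0,"ax":0,"ay":0,"az":0.22},{"x":0,"y":0,"z":0,"ax":0,"ay":0,"az":0.28},{"x":0,"y":0,"z":0,"ax":0,"ay":0,"az":0.34},{"x":0,"y":0,"z":0,"ax":0,"ay":0,"az":0.4},{"x":0,"y":0,"z":0,"ax":0,"ay":0,"az":0.46},{"x":0,"y":0,"z":0,"ax":0,"ay":0,"az":0.52},{"x":0,"y":0,"z":0,"ax":0,"ay":0,"az":0.57},{"x":0,"y":0,"z":0,"ax":0,"ay":0,"az":0.59},{"x":0,"y":0,"z":0,"ax":0,"ay":0,"az":0.59},{"x":0,"y":0,"z":0,"ax":0,"ay":0,"az":0.59}]' >/dev/null; python3 q.py
for i in 1 ; do python3 -m pendant '[{"x":0,"y":0,"z":0,"ax":0,"ay":0,"az":0.02},{"x":0,"y":0,"z":0,"ax":0,"ay":0,"az":0.02},{"x":0,"y":0,"z":0,"ax":0,"ay":0,"az":0.02}]' >/dev/null; python3 q.py; done
python3 -m pendant '[{"x":0,"y":0,"z":0,"ax":0,"ay":0,"az":0.02},{"x":0,"y":0,"z":0,"ax":0,"ay":0,"az":0.02},{"x":0,"y":0,"z":0,"ax":0,"ay":0,"az":0.02}]' >/dev/null; python3 q.py
```

```text
turn 1.2081 tz 0.087 w 0.0138
turn 1.2282 tz 0.119 w 0.0135
turn 1.2482 tz 0.053 w 0.0138
```

```bash
python3 -m pendant '[{"x":0,"y":0,"z":0,"ax":0,"ay":0,"az":0.01},{"x":0,"y":0,"z":0,"ax":0,"ay":0,"az":0.01},{"x":0,"y":0,"z":0,"ax":0,"ay":0,"az":0.01}]' >/dev/null; python3 q.py
python3 -m pendant '[{"x":0,"y":0,"z":0,"ax":0,"ay":0,"az":0.01},{"x":0,"y":0,"z":0,"ax":0,"ay":0,"az":0.01},{"x":0,"y":0,"z":0,"ax":0,"ay":0,"az":0.01}]' >/dev/null; python3 q.py
```

```text
turn 1.2581 tz 0.098 w 0.0135
turn 1.268 tz 0.215 w 0.0138
```

The torque is jumping (0.05 → 0.10 → 0.22), so the knob is at the third click, at 1.26–1.27 rad. I'll hold here and check with pictures.

```bash
python3 -m pendant '[{"x":0,"y":0,"z":0,"ax":0,"ay":0,"az":0},{"x":0,"y":0,"z":0,"ax":0,"ay":0,"az":0},{"x":0,"y":0,"z":0,"ax":0,"ay":0,"az":0},{"x":0,"y":0,"z":0,"ax":0,"ay":0,"az":0},{"x":0,"y":0,"z":0,"ax":0,"ay":0,"az":0},{"x":0,"y":0,"z":0,"ax":0,"ay":0,"az":0}]'; python3 q.py
python3 - <<'E'
from h import *
i=manip.camera("scene"); t=manip.camera("top"); cv2.imwrite("pics/s7.png",i)
hk=tf([.6114,-.05314,.2553],[0,.075,.128])[0]; g=np.mgrid[:384,:512][::-1]
for a in(1.15,1.257,1.35):
    print(a,proj("scene",tf([hk[0],hk[1],.2553],box(.026,.014,.134,.181))+[0,0,a*.0286]).mean(0).round(2))
c=proj("scene",hk+[0,0,.066])[0].round().astype(int); m=gsoft(i,c,11); print([(m*x).sum()/m.sum() for x in g])
o=[cv2.resize(i[125:285,180:340],(440,440),interpolation=cv2.INTER_CUBIC),cv2.resize(t[130:260,120:400],(360,167)),]
o[1]=cv2.copyMakeBorder(o[1],0,273,0,0,cv2.BORDER_CONSTANT); cv2.imwrite("pics/a7.png",np.hstack(o))
E
```

```text
clock: 16.68
ee_pos: [0.6308, -0.1264, 0.2616]
orientation: [[0.932, -0.363, 0.0], [-0.363, -0.932, -0.001], [0.001, 0.001, -1.0]]
force: [-2.1, -6.6, 3.2]
gripper_width: 0.0138
gripper_force: 60.0
turn 1.2679 tz 0.283 w 0.0138
1.15 [243.09 188.13]
1.257 [243.08 187.44]
1.35 [243.08 186.84]
[np.float64(243.87973889028368), np.float64(186.32688927943758)]
```

View pics/a7.png

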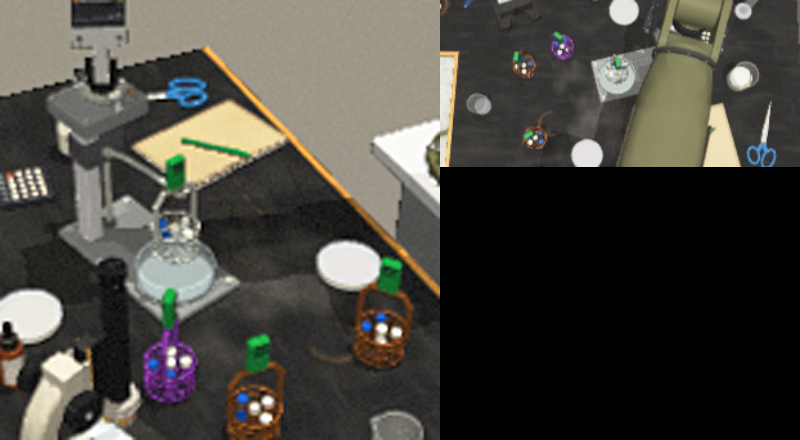

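Run:
```python
from h import *
i=cv2.imread("pics/s7.png"); m=gsoft(i,(243,187),13); n,l,s,c=cv2.connectedComponentsWithStats((m>.3).astype(np.uint8),connectivity=4); print(s.tolist(),c.round(1).tolist())
g=np.mgrid[:384,:512][::-1]; mm=m*(l==1+np.argmax(s[1:,4])); mm[:180]=0; print(mm.sum(),[(mm*x).sum()/mm.sum() for x in g])
print(np.abs(cv2.imread("pics/s5.png").astype(int)-i).max(2)[300:].mean())
```

```text
[[0, 0, 512, 384, 196504], [246, 175, 10, 4, 17], [240, 181, 8, 14, 87]] [[255.5, 191.5], [250.5, 176.4], [243.1, 187.5]]
75.93333333333332 [np.float64(243.07404155692132), np.float64(187.56453028972783)]
3.4572637648809526
```

With the pencil excluded, the handle centroid is (243.07, 187.56) against (243.08, 187.44) predicted for 1.257 rad. The last picture shows the basket hanging clear above the dish, the beakers where they were and the knob held. Handing in.

```bash
python3 -c "
from bench import manip
print(manip.close_job())"
```

```text
the job is handed in; nothing more can be done
None
```

The basket hangs on the hook, lifted clear of the dish, with the knob gripped and held at the third click (about 1.26 rad) and both beakers left alone; the job is handed in after about 17 s, and no verdict was returned.

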